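# Stack the kit tin and tally it

### The job

Set the loose full-size kit tin down squarely on top of the column of two matching tins, edges lined up, and let go of it. Only then tally it on the bench counter: swing the sprung lever all the way to its stop and let it go so it springs back home. Do not drop the tin, and leave the column, the small tin and the other parts where they are.

Things in the scene. Friction and masses are not known exactly. Their poses are not given: they have to be found in the camera images.
- kit_tin: The loose full-size ignition-kit tin, closed, plain bright metal, a rigid box 95 (its x) x 55 (its y) x 34 mm high, 0.19 to 0.35 kg, lying flat on the bench by itself. Origin: centre of its underside. z up. Turned half round it is the same. Nothing stands within 25 mm of it.
- column_base: Lower tin of the column, same tin as kit_tin (95 x 55 x 34 mm), loose, on the bench. Origin: centre of its underside; x along its 95 mm length.
- column_top: Second tin of the column, same tin (95 x 55 x 34 mm), loose, lying squarely on column_base with its underside 34 mm above the bench and its flat top 68 mm above the bench. Origin: centre of its underside; x along its 95 mm length.
- counter: Bench tally counter, fixed: grey housing 90 (x) x 120 (y), top 45 mm above the bench, on a 120 x 150 mm plate. Its front, with four blank white wheels in a black window, faces its -x. Origin: centre of its underside. The lever lies on top, its vertical axis 15 to +x of the centre. Two stop pins 8 dia, 57 above the bench, stand 35 from that axis: behind the lever at rest and at its stop.
- advance_lever (a joint): Lever angle, rad: 0 at rest, 1.2 at its stop, growing counter-clockwise seen from above. At rest the lever points to the counter's -x +y (0.6 rad short of straight to its front, -x); it swings across the front to the mirrored place (-x -y). A spring drives it back to 0 when let go: about 1.3 N at the post at rest, 5.5 N at the stop.
- lever_pivot (a point): Point on the lever's vertical turning axis, 85 mm above the bench; fixed to the counter. Its x and y axes are the counter's.
- lever_post (a point): Point on the axis of the upright round steel post at the lever's outer end, 70 mm from the turning axis, 85 mm above the bench. The post is 14 mm dia and stands from the lever's flat bar (top 57 above the bench) up to 100 above the bench; it can be pushed or pinched from above.
- condenser: Bystander: a tarnished aluminium ignition condenser, a lying cylinder 20 dia x 36 (mm), loose on the bench. Origin: centre of its underside.
- points_cover: Bystander: a brown bakelite points cover, an oval cap 76 x 52 x 21 (mm), loose on the bench. Origin: centre of its underside.
- puller: Bystander: a rusty steel flywheel puller, a bar 110 x 26 with bolts, 44 high (mm), loose on the bench. Origin: centre of its underside.
- feeler_gauge: Bystander: a folded steel feeler gauge set 100 x 20 x 13 (mm), loose on the bench. Origin: centre of its underside.
- spark_plug: Bystander: a spark plug lying down, 60 x 18 x 18 (mm), loose on the bench. Origin: centre of its underside.
- small_tin: Bystander: a closed tin like the kit tins but clearly smaller and left alone, 60 x 42 x 22 (mm), loose on the bench. Origin: centre of its underside.
Things that resemble listed ones, but are neither listed nor needed, are in the scene too. Leave any green or turquoise look-alike of the counter alone.

How it is judged:
By the outcome, as a careful person would: the job done as asked, in the order asked, and still so for the second after the job is handed in, with the robot touching nothing.
It also fails if it takes over 58 s, if anything falls off the work surface, if the arm or the gripper's body presses on something with over 40 N, if the wrist force passes 120 N, or if a joint passes its speed limit or range.

### The arm

A 6-joint arm with a two-finger parallel gripper is mounted at the origin on the work surface. World frame = base frame: x ahead of the robot, y to its left, z up, the work surface at z = 0. Lengths are in m, angles in rad, forces in N, time in s.
With the tool pointing down it reaches from about 0.375 to 0.9 m from the base axis. Payload 3.1 kg.
Tool frame: the origin (TCP) lies at the very end of the fingers, on their centre line; the grasp point (between the pads) lies 19 mm behind it; z points along the fingers, y is the line along which they close (so a half turn about z gives the same grasp; the last joint's range is limited). The gripper opens to 85 mm and grips with 20 to 120 N. Pads are 22 mm wide; open, the fingers measure 114 mm over their backs; the gripper's body (76 mm by 85 mm) begins 54 mm behind the grasp point. The pads swing forward as they close: fully open they stand 13 mm farther back than shut.
Start: joints at [1.077, 0.527, 1.433, -0, 1.181, -0.178], TCP at [0.194, 0.594, 0.197] pointing down, gripper open.
Joint ranges: [-3.08, 3.08], [-0.75, 2.2], [0.22, 2.44], [-1.43, 4.57], [0, 2.65], [-2.85, 2.85]. Speed limits (rad/s): [2.79, 2.79, 3.14, 3.14, 3.14, 3.14].

### API

Orientations are given as a unit quaternion [x, y, z, w].
In Python, from station import telemetry, snapshot, ticket gives the robot as it stands.
- The arm moves only by the tool move_arm, never from a script. Its argument "commands" is text: rows parted by semicolons, each of 7 numbers parted by spaces: the shift along the tool's x, y, z in mm, then the turn, a rotation vector about the tool's x, y, z in degrees, then the opening, from -1 (shut) to 1 (fully open). A call has exactly 5 rows; each row is the pose to reach, as a shift and turn from the pose commanded when the call began, along the tool's axes at that moment; what a row does not reach only later rows make up. A row lasts 1/8 s, in which the tool goes at most 62.5 mm and 10.7 degrees, less where a joint would pass 70% of its speed; a pose out of reach is approached as far as the arm can. A call with a gripper value outside its range is refused whole. The fingers move at their own pace and stop on an object; "grip_force" is the grip in N (left out, the last holds). Time passes only in rows, so rows that repeat a pose let the fingers close, or fill a call up. It gives the time, the measured TCP pose, the force, the opening and the grip force at its end, in the units of the state.
- telemetry.sense(): the state, without advancing time (a new reading comes with each control period).
- snapshot(name): name is "scene" or "top" or "wrist"; returns a dict with "image" (480x640x3 uint8, red, green, blue), "fx", "fy", "cx", "cy" (pixels), "k1" (the pictures are not rectified: a ray, as slopes to the right and down, at radius r is drawn at 1 + k1 r^2 times it, then the intrinsics apply), "pose" (4x4, takes a point from camera to world coordinates). Camera axes: x right, y down, z forward; pixel columns grow to the right and rows downward; lengths in m; the calibration is good to about 2 mm. A picture is of the moment at which its call begins. There is no depth.
- ticket.sign_off(): hands the job in; it is judged then, once.
The state is a dict: "t": time; "q": joint angles; "qd": joint speeds; "tau": joint torques, N m; "tcp_pos": TCP position; "tool_rot": TCP orientation; "force": force on the tool from outside, world axes, zero at the start; "ft_torque": the same for the moment, N m; "finger_gap": opening from 0.0 (shut) to 1.0 (fully open); "gripper_force": force on a finger pad.
Only numpy, scipy, OpenCV 4.12 (cv2) and the standard library are available. Lean on these libraries where they do the work, as an engineer would, in place of code of your own. Each camera call takes 0.05 s, during which the arm holds its last target. There are 200 camera calls.

## Working session

There is one attempt and no reset: what is moved stays moved. The work goes in short steps, Python scripts to look and compute and a tool call to move; the robot and the scene stay as the last step left them, time stands still between calls to the robot, and variables do not carry over. Pictures are saved under pics/ and viewed, at most 10 in all, crops included, and the job is handed in when it is done.

Besides the shell and the picture viewer there is one more tool, called after ">>>" by a JSON object that holds its "api" and its "payload". move_arm: Moves the arm, as the interface text tells. Its arguments: {"type":"object","properties":{"commands":{"type":"string"},"grip_force":{"type":"number"}},"required":["commands"]}

```bash
mkdir -p pics; cat > h.py <<'E'
import numpy as np, cv2
from station import telemetry, snapshot, ticket
def snap(n,f):
    s=snapshot(n); cv2.imwrite(f'pics/{f}.png',s['image'][:,:,::-1]); np.save(f'pics/{f}.npy',s,allow_pickle=True); return s
def load(f): return np.load(f'pics/{f}.npy',allow_pickle=True).item()
def ray(s,uv):
    K=np.array([[s['fx'],0,s['cx']],[0,s['fy'],s['cy']],[0,0,1.]])
    p=cv2.undistortPoints(np.array(uv,float).reshape(-1,1,2),K,np.array([s['k1'],0,0,0.])).reshape(-1,2)
    d=np.c_[p,np.ones(len(p))]@s['pose'][:3,:3].T
    return s['pose'][:3,3],d
def onz(s,uv,z):
    o,d=ray(s,uv); return o+d*((z-o[2])/d[:,2])[:,None]
def proj(s,P):
    P=np.atleast_2d(P); c=(P-s['pose'][:3,3])@s['pose'][:3,:3]; m=c[:,:2]/c[:,2:]
    m=m*(1+s['k1']*(m**2).sum(1))[:,None]; return m*[s['fx'],s['fy']]+[s['cx'],s['cy']]
E
python3 -c "
from h import *
for n in('top','scene'):
    s=snap(n,n+'0');print(n,s['fx'],s['k1'],s['pose'])
print(telemetry.sense())"
```

```text
top 458.26666305552175 -0.06707373849970216 [[ 0.00742251 -0.98993382  0.14133628  0.37856506]
 [-0.99995891 -0.00661218  0.00620211  0.08411149]
 [-0.00520514 -0.1413765  -0.98994222  1.04225415]
 [ 0.          0.          0.          1.        ]]
scene 546.9067033034796 -0.028803679682267977 [[-0.50460805  0.51685356 -0.69154401  1.22103444]
 [ 0.86326591  0.29097783 -0.41243652  0.55167968]
 [-0.01194531 -0.80510515 -0.59301181  0.70822877]
 [ 0.          0.          0.          1.        ]]
{'t': 0.1, 'q': array([ 1.07646905e+00,  5.28368361e-01,  1.43380796e+00, -3.10155147e-05,
        1.18141148e+00, -1.78535941e-01]), 'qd': array([-1.14203196e-03, -1.61513007e-03, -4.32753637e-03,  8.15535822e-05,
       -1.88672438e-03, -6.38181696e-04]), 'tau': array([-2.84672242e-04, -4.43305242e+01, -1.78586537e+01, -2.28119907e-04,
        3.89599329e-03,  9.15060070e-06]), 'tcp_pos': array([0.1937541 , 0.59343683, 0.19562378]), 'tool_rot': array([ 1.57234494e-01,  9.87560792e-01, -9.46382293e-04, -3.15782723e-04]), 'force': array([ 0.08267259, -0.23162463,  0.75816347]), 'ft_torque': array([-0.0647915 , -0.01211573,  0.01742461]), 'gripper_force': 0.0, 'finger_gap': 1.0004938456034778}
```

View pics/top0.png

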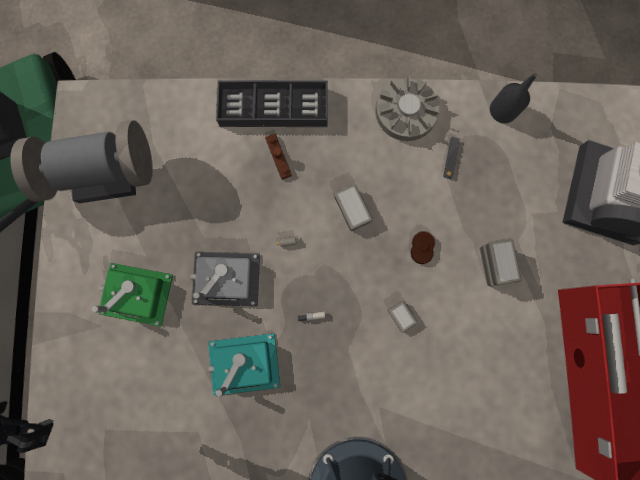

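View pics/scene0.png

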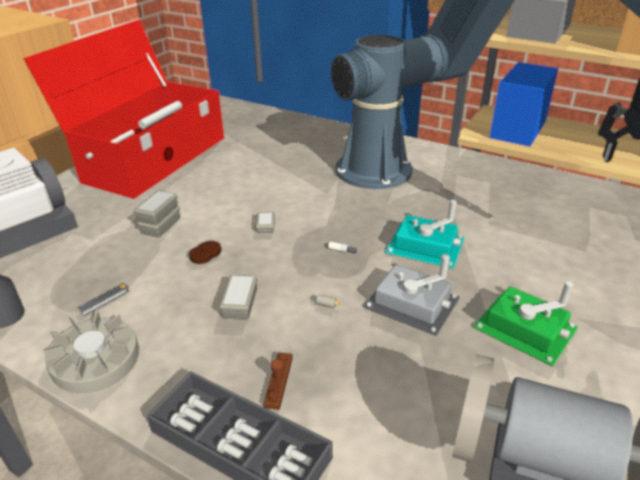

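Top view: kit tin at about (353,206), column at (502,262), small tin at (402,316), and the grey counter at (226,278) with its post near (205,289). Next I'll segment the tin tops and enlarge the key crops.

```bash
python3 -c "
from h import *
for f,rois in (('top0',{'kit':(325,170,385,240,.034),'col':(475,230,530,295,.068)}),('scene0',{'kit':(215,265,265,325,.034),'col':(128,185,185,240,.068)})):
    s=load(f);im=s['image']
    for k,(a,b,c,d,z) in rois.items():
        g=cv2.cvtColor(im[b:d,a:c],cv2.COLOR_RGB2GRAY)
        G=cv2.resize(g,None,fx=4,fy=4,interpolation=cv2.INTER_CUBIC)
        t,m=cv2.threshold(G,0,255,cv2.THRESH_OTSU)
        for t in (t,t+10,t+20):
            m=(G>t).astype(np.uint8)
            m=cv2.morphologyEx(m,cv2.MORPH_OPEN,np.ones((25,25),np.uint8))
            cs=cv2.findContours(m,0,1)[0]
            if not cs: continue
            c0=max(cs,key=cv2.contourArea).reshape(-1,2)
            uv=(c0+.5)/4-.5+[a,b]
            P=onz(s,uv,z)
            r=cv2.minAreaRect((P[:,:2]*1000).astype(np.float32));print(f,k,t,r)
    
s=load('top0');im=s['image'];
A=cv2.resize(im[235:320,180:275],(380,340),interpolation=2)
B=cv2.resize(im[170:240,325:385],(240,280),interpolation=2);C=cv2.resize(im[230:300,475:535],(240,280),interpolation=2)
s2=load('scene0')['image']
D=cv2.resize(s2[250:340,360:465],(380,326),interpolation=2)
E=cv2.resize(s2[180:240,125:185],(240,240),interpolation=2);F=cv2.resize(s2[265:325,210:265],(220,240),interpolation=2)
o=np.zeros((600,800,3),np.uint8)
for I,x,y in((A,0,0),(D,400,0),(B,0,345),(C,250,345),(E,500,345),):
    h,w=I.shape[:2];h=min(h,600-y);o[y:y+h,x:x+w]=I[:h]
cv2.imwrite('pics/crop.png',o[:,:,::-1])
"
```

```text
top0 kit 110.0 ((622.6175537109375, 6.495643615722656), (161.6309814453125, 136.5040283203125), 0.28892236948013306)
top0 kit 120.0 ((650.5017700195312, -20.857967376708984), (80.564697265625, 106.86320495605469), 89.7770004272461)
top0 kit 130.0 ((618.234619140625, 10.997058868408203), (82.55323791503906, 42.32485580444336), 25.407028198242188)
top0 col 106.0 ((490.1472473144531, -309.4768981933594), (121.97119140625, 146.10662841796875), 87.7840347290039)
top0 col 116.0 ((491.0191345214844, -316.0791320800781), (82.99317932128906, 42.775386810302734), 7.792369365692139)
top0 col 126.0 ((491.2033386230469, -316.0862731933594), (81.0228042602539, 40.70382308959961), 8.10400104522705)
scene0 kit 163.0 ((626.6287841796875, 16.22442626953125), (181.6070556640625, 100.16854858398438), 34.941490173339844)
scene0 kit 173.0 ((621.9597778320312, 13.036064147949219), (93.26344299316406, 45.1508674621582), 25.685579299926758)
scene0 kit 183.0 ((619.5549926757812, 11.593467712402344), (85.16078186035156, 43.21736145019531), 25.389677047729492)
scene0 col 147.0 ((528.141357421875, -282.90338134765625), (246.619873046875, 128.44546508789062), 41.63833236694336)
scene0 col 157.0 ((528.1796264648438, -282.7454833984375), (246.35211181640625, 128.2598876953125), 41.63798904418945)
scene0 col 167.0 ((519.6920166015625, -268.5807189941406), (240.21392822265625, 95.80763244628906), 41.636817932128906)
```

View pics/crop.png

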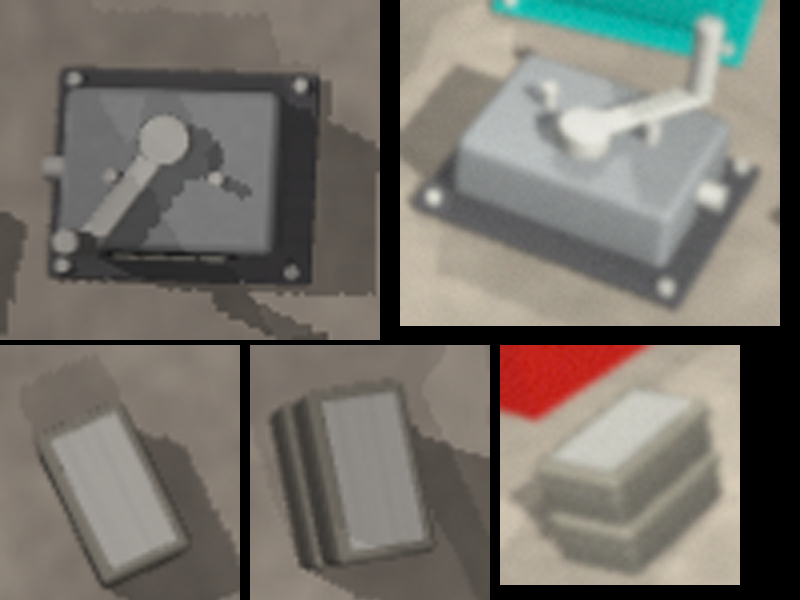

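Crops: the grey counter's front window faces the image bottom (world -x). Its lever points lower left at rest, with the post at about (196,295), and sweeps along the bottom to the lower right. Kit tin is roughly (618,11) mm at yaw 25°, column roughly (491,-316) at yaw 8°. I'll move over the kit tin and refine from the wrist camera.

```bash
cat >> h.py <<'E'
from scipy.spatial.transform import Rotation as R
def go(pos,yaw,cmd=None):
    """shift (mm) and turn (deg) in tool axes to a downward pose with tool x at yaw (deg, mod 180)"""
    s=telemetry.sense(); r=R.from_quat(s['tool_rot'])
    best=None
    for y in (yaw,yaw+180):
        T=R.from_euler('z',y,degrees=True)*R.from_euler('x',180,degrees=True)
        rv=(r.inv()*T).as_rotvec(degrees=True)
        if best is None or abs(rv[2])<abs(best[2]): best=rv
    print('shift',(r.inv().apply(np.array(pos)-s['tcp_pos'])*1000).round(1),'turn',best.round(2),'q',s['q'].round(2),'t',s['t'].round(2),'tcp',s['tcp_pos'].round(4),'F',s['force'].round(1),s['gripper_force'],round(s['finger_gap'],3))
E
python3 -c "
from h import *
go([.618,.011,.22],25.4)"
```

```text
Traceback (most recent call last):
  File "h.py", line 25, in go
    print('shift',(r.inv().apply(np.array(pos)-s['tcp_pos'])*1000).round(1),'turn',best.round(2),'q',s['q'].round(2),'t',s['t'].round(2),'tcp',s['tcp_pos'].round(4),'F',s['force'].round(1),s['gripper_force'],round(s['finger_gap'],3))
                                                                                                                         ^^^^^^^^^^^^
AttributeError: 'float' object has no attribute 'round'
```

```bash
sed -i "s/s\['t'\].round(2)/round(s['t'],2)/" h.py
python3 -c "
from h import *
go([.618,.011,.22],25.4)"
```

```text
shift [-584.1 -421.9  -23.7] turn [ -0.1   -0.06 -43.49] q [ 1.08  0.53  1.43 -0.    1.18 -0.18] t 0.1 tcp [0.1938 0.5934 0.1956] F [ 0.1 -0.2  0.8] 0.0 1.0
```

>>> {"api": "move_arm", "payload": {"commands": "-48 -35 -5 0 0 0 1; -97 -70 -10 0 0 0 1; -146 -105 -15 0 0 0 1; -195 -140 -20 0 0 0 1; -243 -175 -24 0 0 0 1"}}

```text
t: 0.72
tcp_pos: [0.3715, 0.3506, 0.2205]
tool_rot: [0.157, 0.988, -0.0, -0.0]
force: [1.0, -0.4, 0.4]
finger_gap: 1.002
gripper_force: 0.0
```

>>> {"api": "move_arm", "payload": {"commands": "-48 -35 0 0 0 0 1; -97 -70 0 0 0 0 1; -146 -105 0 0 0 0 1; -195 -140 0 0 0 0 1; -243 -175 0 0 0 0 1"}}

```text
t: 1.35
tcp_pos: [0.548, 0.1087, 0.2202]
tool_rot: [0.157, 0.988, 0.0, -0.0]
force: [-0.3, 0.3, 0.4]
finger_gap: 0.998
gripper_force: 0.0
```

>>> {"api": "move_arm", "payload": {"commands": "-48 -35 0 0 0 -9 1; -98 -72 0 0 0 -18 1; -98 -72 0 0 0 -27 1; -98 -72 0 0 0 -36 1; -98 -72 0 0 0 -43.5 1"}}

```text
t: 1.98
tcp_pos: [0.6177, 0.0112, 0.2197]
tool_rot: [-0.222, 0.975, 0.0, -0.001]
force: [-0.1, -0.0, 0.0]
finger_gap: 1.003
gripper_force: 0.0
```

```bash
python3 -c "
from h import *
go([.618,.011,.22],25.4)
s=snap('wrist','w1');print(s['fx'],s['k1'],s['pose'].round(3))"
```

```text
shift [-0.2 -0.3 -0.3] turn [ 0.05 -0.08  0.22] q [-0.16  0.49  1.42  0.    1.22 -2.18] t 1.98 tcp [0.6177 0.0112 0.2197] F [-0.1 -0.   0. ] 0.0 1.003
401.8172807316818 -0.029401012873390767 [[-0.432  0.872  0.23   0.558]
 [ 0.902  0.417  0.111 -0.018]
 [ 0.001  0.256 -0.967  0.398]
 [ 0.     0.     0.     1.   ]]
```

View pics/w1.png

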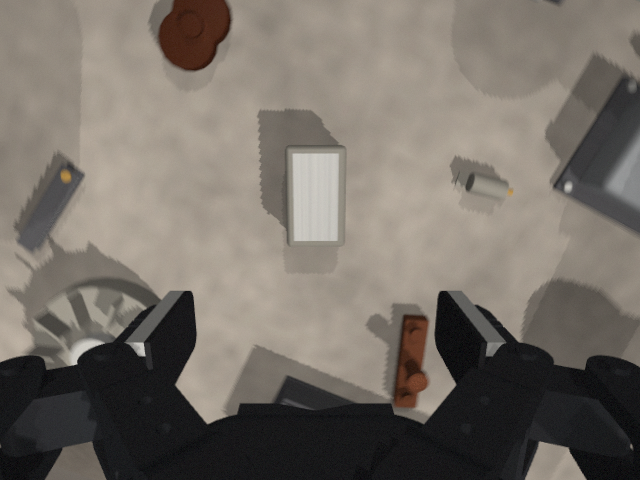

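The wrist view shows the kit tin with its bright top panel spanning about (291,152) to (341,243), clear of its surroundings.

```bash
cat >> h.py <<'E'
def tin(s,roi,z,thr):
    a,b,c,d=roi; g=cv2.cvtColor(s['image'][b:d,a:c],cv2.COLOR_RGB2GRAY)
    G=cv2.resize(g,None,fx=4,fy=4,interpolation=cv2.INTER_CUBIC)
    for t in thr:
        m=cv2.morphologyEx((G>t).astype(np.uint8),cv2.MORPH_OPEN,np.ones((25,25),np.uint8))
        cs=cv2.findContours(m,0,1)[0]
        if not cs: continue
        c0=max(cs,key=cv2.contourArea).reshape(-1,2)
        P=onz(s,(c0+.5)/4-.5+[a,b],z)*1000
        r=cv2.minAreaRect(P[:,:2].astype(np.float32)); print(t,np.round(r[0],1),np.round(r[1],1),round(r[2],2))
E
python3 -c "
from h import *
s=load('w1');tin(s,(270,130,365,260),.034,(160,170,180,190,200,210))"
```

```text
160 [616.5  10.3] [81.4 41.7] 25.59
170 [616.5  10.2] [81.  41.1] 25.59
180 [616.5  10.2] [80.5 40.5] 25.59
190 [616.7  10.1] [79.8 39.3] 25.58
```

>>> {"api": "move_arm", "payload": {"commands": "1.5 -0.3 50 0 0 0 1; 1.5 -0.3 100 0 0 0 1; 1.5 -0.3 150 0 0 0 1; 1.5 -0.3 185 0 0 0 1; 1.5 -0.3 205 0 0 0 1"}}

```text
t: 2.65
tcp_pos: [0.6152, 0.011, 0.0128]
tool_rot: [-0.219, 0.976, 0.001, -0.002]
force: [0.1, -0.1, -0.3]
finger_gap: 1.001
gripper_force: 0.0
```

>>> {"api": "move_arm", "payload": {"commands": "0 0 8 0 0 0 1; 0 0 10 0 0 0 1; 0 0 10 0 0 0 0.6; 0 0 10 0 0 0 0.4; 0 0 10 0 0 0 0.2", "grip_force": 40}}

```text
t: 3.28
tcp_pos: [0.6173, 0.0106, 0.0063]
tool_rot: [-0.22, 0.976, -0.0, 0.001]
force: [-0.2, -0.5, 0.1]
finger_gap: 0.604
gripper_force: 0.0
```

>>> {"api": "move_arm", "payload": {"commands": "0 0 0 0 0 0 0; 0 0 0 0 0 0 -0.5; 0 0 0 0 0 0 -0.5; 0 0 0 0 0 0 -1; 0 0 0 0 0 0 -1", "grip_force": 50}}

```text
t: 3.9
tcp_pos: [0.6169, 0.0107, 0.0054]
tool_rot: [-0.22, 0.976, 0.0, -0.0]
force: [-0.6, 0.3, -0.1]
finger_gap: -0.003
gripper_force: 0.0
```

```bash
python3 -c "
from h import *
go([.6165,.0103,.13],25.6)"
```

```text
shift [   0.5   -0.2 -124.6] turn [ 0.  -0.  -0.2] q [-0.16  0.77  1.58  0.    0.78 -2.18] t 3.9 tcp [0.6169 0.0107 0.0054] F [-0.6  0.3 -0.1] 0.0 -0.003
```

The fingers shut on nothing, so I'll look.

```bash
python3 -c "
from h import *
a=snap('wrist','w2')['image'];b=snap('scene','s2')['image'][200:400,150:370];c=snap('top','t2')['image'][150:270,290:420]
o=np.zeros((600,800,3),np.uint8);o[:300,:400]=cv2.resize(a,(400,300));o[:360,404:800]=cv2.resize(b,(396,360));o[305:600,:320]=cv2.resize(c,(320,295))
cv2.imwrite('pics/c2.png',o[:,:,::-1])"
```

```text
(no output)
```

View pics/c2.png

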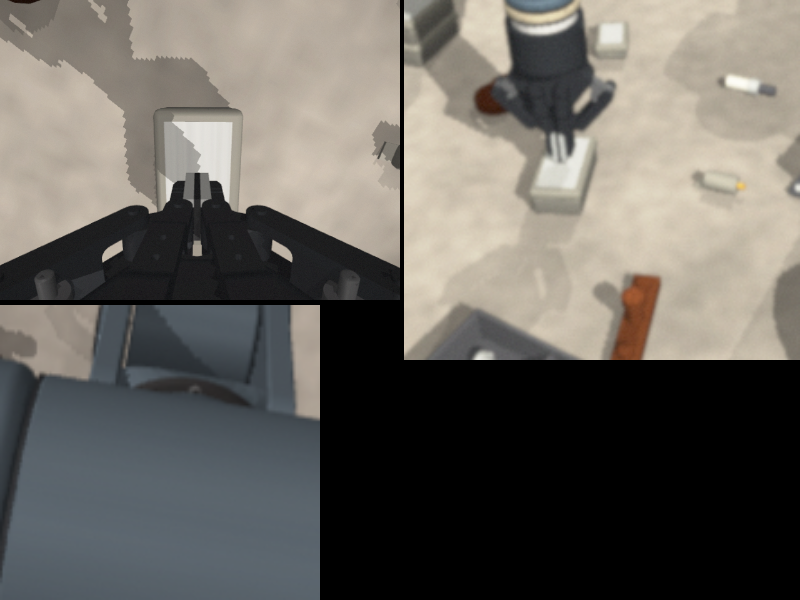

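The shut tips appear to be just above or on the tin top, centred, even though TCP z reads 5 mm. I'll triangulate the tip from both views.

```bash
python3 -c "
from h import *
w=load('w2');s=load('s2')
st=telemetry.sense();print(st['tcp_pos'],w['pose'].round(4)[:3,3])
# predicted pixels of TCP and of points above it
for dz in (0,.02,.03,.04,.05):
    P=np.array([.6169,.0107,.0054+dz]);print(dz,proj(w,P).round(1),proj(s,P).round(1))
def tri(a,ua,b,ub):
    o1,d1=ray(a,[ua]);o2,d2=ray(b,[ub]);d1=d1[0];d2=d2[0]
    t=np.linalg.lstsq(np.c_[d1,-d2],o2-o1,rcond=None)[0];p,q=o1+t[0]*d1,o2+t[1]*d2;print(((p+q)/2).round(4),np.linalg.norm(p-q).round(4))
tri(w,(315,280),s,(239.5,287))
tin(w,(235,160,400,270),.034,(170,180,190,200))
A=cv2.resize(s['image'][245:325,200:300],(500,400),interpolation=2);B=cv2.resize(w['image'][160:340,220:420],(300,270),interpolation=2)
o=np.zeros((400,800,3),np.uint8);o[:,:500]=A;o[:270,500:]=B;cv2.imwrite('pics/c3.png',o[:,:,::-1])
"
```

```text
[0.61688152 0.01066023 0.00546995] [ 0.5572 -0.0182  0.1836]
0 [[316.4 270.2]] [[240.1 299.9]]
0.02 [[316.5 286.8]] [[239.  292.1]]
0.03 [[316.6 296.6]] [[238.5 288.1]]
0.04 [[316.6 307.6]] [[238. 284.]]
0.05 [[316.7 320.1]] [[237.4 279.9]]
[0.6114 0.0079 0.0328] 0.001
170 [591.9   2.5] [30.2 35.1] 25.19
180 [591.9   2.7] [30.  34.6] 25.17
190 [592.    2.7] [29.9 34.3] 25.17
200 [591.9   2.8] [29.9 34. ] 25.35
```

View pics/c3.png

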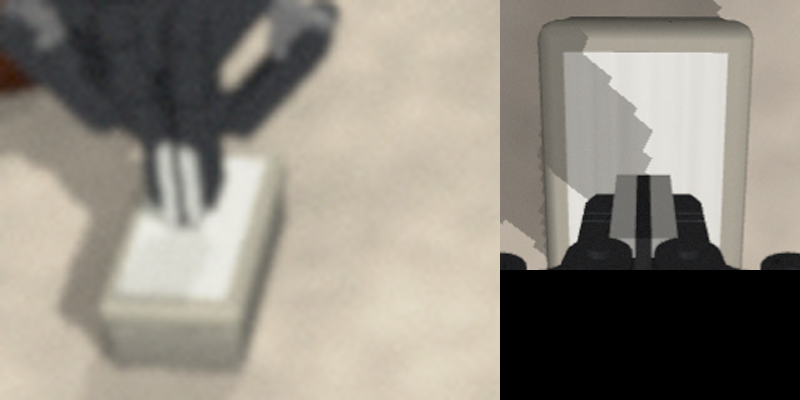

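Both views put the shut tips at z≈33 mm while TCP reads 5 mm, so real tips sit about 28 mm above the reported TCP. I'll open, then go lower in small steps while watching the force.

>>> {"api": "move_arm", "payload": {"commands": "0 0 -15 0 0 0 -1; 0 0 -20 0 0 0 1; 0 0 -20 0 0 0 1; 0 0 -20 0 0 0 1; 0 0 -20 0 0 0 1"}}

```text
t: 4.68
tcp_pos: [0.6166, 0.0107, 0.0252]
tool_rot: [-0.22, 0.976, 0.0, -0.0]
force: [0.1, -0.1, -0.1]
finger_gap: 0.849
gripper_force: 0.0
```

>>> {"api": "move_arm", "payload": {"commands": "0 0 0 0 0 0 1; 0 0 0 0 0 0 1; 0 0 10 0 0 0 1; 0 0 20 0 0 0 1; 0 0 28 0 0 0 1"}}

```text
t: 5.3
tcp_pos: [0.6163, 0.0107, -0.0037]
tool_rot: [-0.22, 0.976, 0.0, -0.001]
force: [-0.1, -0.0, -0.2]
finger_gap: 1.001
gripper_force: 0.0
```

>>> {"api": "move_arm", "payload": {"commands": "0 0 3 0 0 0 1; 0 0 6 0 0 0 1; 0 0 9 0 0 0 1; 0 0 12 0 0 0 1; 0 0 12 0 0 0 1"}}

```text
t: 5.92
tcp_pos: [0.6168, 0.0107, -0.0146]
tool_rot: [-0.22, 0.976, 0.0, -0.0]
force: [-0.5, 0.1, 1.0]
finger_gap: 0.998
gripper_force: 0.0
```

```bash
python3 -c "
from h import *
go([.6165,.0103,-.024],25.6)
a=snap('wrist','w4')['image'];b=snap('scene','s4')['image'][225:345,170:310]
o=np.zeros((360,800,3),np.uint8);o[:285,:380]=cv2.resize(a,(380,285));o[:,380:]=cv2.resize(b,(420,360),interpolation=2)
cv2.imwrite('pics/c4.png',o[:,:,::-1])"
```

```text
shift [ 0.4 -0.2  9.4] turn [ 0.01 -0.01 -0.19] q [-0.16  0.81  1.59 -0.    0.75 -2.18] t 5.92 tcp [ 0.6168  0.0107 -0.0146] F [-0.5  0.1  1. ] 0.0 0.998
```

View pics/c4.png

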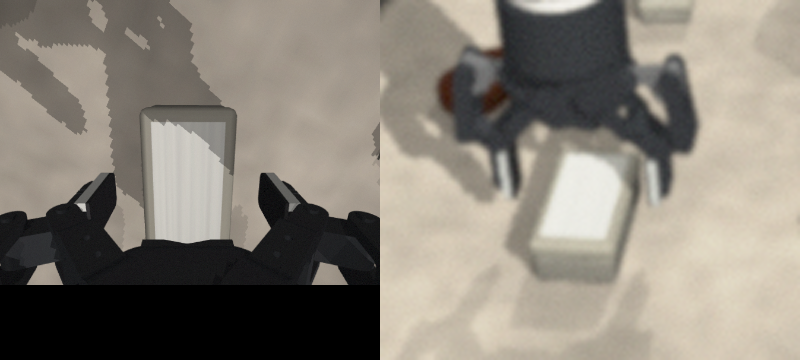

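Fingers straddle the tin evenly (gaps 25 and 24 px), still above the bench. I'll go lower and close.

>>> {"api": "move_arm", "payload": {"commands": "0 0 3 0 0 0 1; 0 0 6 0 0 0 1; 0 0 9 0 0 0 1; 0 0 9 0 0 0 0.4; 0 0 9 0 0 0 0", "grip_force": 40}}

```text
t: 6.65
tcp_pos: [0.6169, 0.0107, -0.0233]
tool_rot: [-0.22, 0.976, 0.0, -0.0]
force: [0.2, -0.5, -0.4]
finger_gap: 0.636
gripper_force: 44.1
```

>>> {"api": "move_arm", "payload": {"commands": "0 0 0 0 0 0 -1; 0 0 0 0 0 0 -1; 0 0 0 0 0 0 -1; 0 0 0 0 0 0 -1; 0 0 0 0 0 0 -1", "grip_force": 50}}

```text
t: 7.28
tcp_pos: [0.6171, 0.0107, -0.0233]
tool_rot: [-0.22, 0.976, -0.0, 0.0]
force: [0.3, 0.1, 4.0]
finger_gap: 0.633
gripper_force: 57.4
```

Gripped at gap 0.633, which fits a 55 mm width. Lifting.

>>> {"api": "move_arm", "payload": {"commands": "0 0 -15 0 0 0 -1; 0 0 -50 0 0 0 -1; 0 0 -90 0 0 0 -1; 0 0 -130 0 0 0 -1; 0 0 -130 0 0 0 -1"}}

```text
t: 7.9
tcp_pos: [0.6195, 0.0102, 0.1105]
tool_rot: [-0.22, 0.975, -0.002, 0.004]
force: [0.4, 0.1, -2.3]
finger_gap: 0.633
gripper_force: 57.1
```

```bash
python3 -c "
from h import *
go([.491,-.316,.15],7.9)
s=snap('wrist','w5')
from h import tin
tin(s,(150,100,480,480),.164,(150,165,180,195))
"
```

```text
shift [ 255.8 -239.7  -40. ] turn [-0.21  0.41 17.52] q [-0.16  0.62  1.53 -0.    0.98 -2.18] t 7.9 tcp [0.6195 0.0102 0.1105] F [ 0.4  0.1 -2.3] 57.05809950828552 0.633
150 [601.9 -27.7] [85.8 54.2] 19.16
165 [621.4  10.8] [64.2 42.8] 25.26
180 [621.5  10.8] [63.8 42.4] 25.31
195 [626.4  -2. ] [60.8 14.7] 25.17
```

>>> {"api": "move_arm", "payload": {"commands": "10 -16 -10 0 0 0 -1; 32 -52 -20 0 0 0 -1; 58 -94 -30 0 0 0 -1; 84 -136 -40 0 0 0 -1; 110 -178 -40 0 0 0 -1"}}

```text
t: 8.57
tcp_pos: [0.5928, -0.2001, 0.1461]
tool_rot: [-0.22, 0.976, 0.0, -0.001]
force: [0.6, 0.4, -2.5]
finger_gap: 0.633
gripper_force: 56.9
```

>>> {"api": "move_arm", "payload": {"commands": "25 -40 0 0 0 4 -1; 43 -70 0 0 0 9 -1; 56 -90 0 0 0 14 -1; 56 -90 0 0 0 17.6 -1; 56 -90 0 0 0 17.6 -1"}}

```text
t: 9.2
tcp_pos: [0.5802, -0.3036, 0.1449]
tool_rot: [-0.068, 0.998, 0.001, -0.001]
force: [-0.8, -0.4, -3.1]
finger_gap: 0.633
gripper_force: 56.9
```

```bash
python3 -c "
from h import *
go([.491,-.316,.15],7.9)
s=snap('wrist','w6')
print(proj(s,[.491,-.316,.068]))
"
```

```text
shift [90.  -0.3 -4.8] turn [ 0.13 -0.16 -0.15] q [-0.65  0.63  1.4  -0.    1.12 -2.36] t 9.2 tcp [ 0.5802 -0.3036  0.1449] F [-0.8 -0.4 -3.1] 56.88308358192444 0.633
[[315.87637948  84.06237151]]
```

View pics/w6.png

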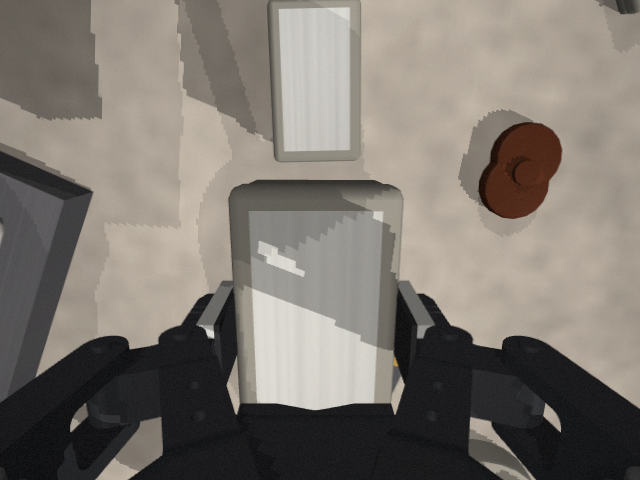

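The wrist view shows the column top, panel about (278,7) to (358,153), fully visible, with the held tin below it starting at row 182. Measuring the column and the held tin's yaw.

```bash
python3 -c "
from h import *
s=load('w6')
tin(s,(255,0,375,170),.068,(150,160,170,180))
# held tin: panel side edges & front edge
g=cv2.cvtColor(s['image'],cv2.COLOR_RGB2GRAY).astype(float)
for v in (225,240,365,390): print(v,'L',g[v,225:262:3].astype(int),'R',g[v,370:410:3].astype(int))
print(g[175:220:2,330].astype(int))
L=onz(s,[(248,211),(256.5,404),(382,211),(390,404)],.2022)*1000;print(L.round(1))
T=telemetry.sense();print(T['tcp_pos'],R.from_quat(T['tool_rot']).as_matrix()[:,0])
"
```

```text
150 [ 488.  -314.9] [84.8 45.7] 8.77
160 [ 489.5 -316.5] [81.8 41.7] 8.84
170 [ 489.5 -316.6] [81.5 41.3] 8.86
180 [ 489.5 -316.5] [81.3 41. ] 8.97
225 L [165 166  81  89  92  93  96  96 120 132 134 133 131] R [153 151 149 147 133 109 110 154 152 152 144 182 181 183]
240 L [166 166  75  90  92  98  98  97 104 132 132 136 137] R [155 148 149 150 115 107 110 109 117 152 136 185 187 183]
365 L [ 29  27  29 149 107  91 116 139 153 153 187 216 217] R [206 205 161 152 152 153 152 151 132 127  19  20  17  34]
390 L [ 31 160 175 165 158  81 105 128 138 153 155 211 216] R [205 204 152 150 152 151 150 120 155 179 180  71  27  24]
[160 163 158  52  52  63  67  72  82  83  84  89  90  95  97  94  94  96
 131 134 134 131 133]
[[ 543.2 -330.4  202.2]
 [ 612.2 -321.2  202.2]
 [ 537.7 -289.6  202.2]
 [ 605.9 -274.4  202.2]]
[ 0.58053876 -0.30305312  0.14520909] [-0.9907228  -0.13587916  0.00227938]
```

```bash
python3 -c "
from h import *
s=load('w6')
f=onz(s,[(249,225),(382,225),(256.5,380),(376,380)],.2022)*1000
print(f.round(1))
a=(f[0]+f[1])/2;b=(f[2]+f[3])/2;d=(b-a)[:2];d/=np.linalg.norm(d);print('yaw',np.degrees(np.arctan2(d[1],d[0])))
print('widths',np.linalg.norm(f[0]-f[1]),np.linalg.norm(f[2]-f[3]))
F=onz(s,[(316,210)],.2022)[0]*1000
c=F[:2]+d*40.8;print('held centre',c)
go([.4895,-.3165,.15],8.87)
"
```

```text
[[ 547.6 -329.7  202.2]
 [ 542.  -288.8  202.2]
 [ 602.4 -322.1  202.2]
 [ 596.9 -281.   202.2]]
yaw 8.00173732509898
widths 41.29122956000074 41.45710833561856
held centre [ 580.49038714 -304.07826354]
shift [92.  -0.9 -4.6] turn [ 0.11 -0.13 -1.06] q [-0.65  0.63  1.4  -0.    1.12 -2.36] t 9.25 tcp [ 0.5805 -0.3031  0.1452] F [ 0.2 -0.4 -2. ] 56.88306391239166 0.634
```

>>> {"api": "move_arm", "payload": {"commands": "12 0 0 0 0 -0.5 -1; 36 0 0 0 0 -0.95 -1; 62 0 0 0 0 -0.95 -1; 84 0 0 0 0 -0.95 -1; 91.8 0 0 0 0 -0.95 -1"}}

```text
t: 9.88
tcp_pos: [0.4892, -0.3146, 0.1466]
tool_rot: [-0.076, 0.997, 0.0, -0.001]
force: [0.6, 0.2, -2.1]
finger_gap: 0.633
gripper_force: 56.9
```

>>> {"api": "move_arm", "payload": {"commands": "0 0 5 0 0 0 -1; 0 0 25 0 0 0 -1; 0 0 50 0 0 0 -1; 0 0 72 0 0 0 -1; 0 0 85 0 0 0 -1"}}

```text
t: 10.5
tcp_pos: [0.4914, -0.3146, 0.06]
tool_rot: [-0.077, 0.997, 0.0, -0.0]
force: [0.5, -0.2, -2.3]
finger_gap: 0.631
gripper_force: 56.9
```

```bash
python3 -c "
from h import *
go([.4895,-.3155,.0447],8.7)
a=snap('scene','s7');
I=a['image'][170:260,110:215]
cv2.imwrite('pics/s7c.png',cv2.resize(I,(700,600),interpolation=2)[:,:,::-1])"
```

```text
shift [ 2.  -0.6 15.3] turn [ 0.05 -0.03  0.11] q [-0.76  0.66  1.65  0.    0.83 -2.49] t 10.5 tcp [ 0.4914 -0.3146  0.06  ] F [ 0.5 -0.2 -2.3] 56.92574143409729 0.631
```

View pics/s7c.png

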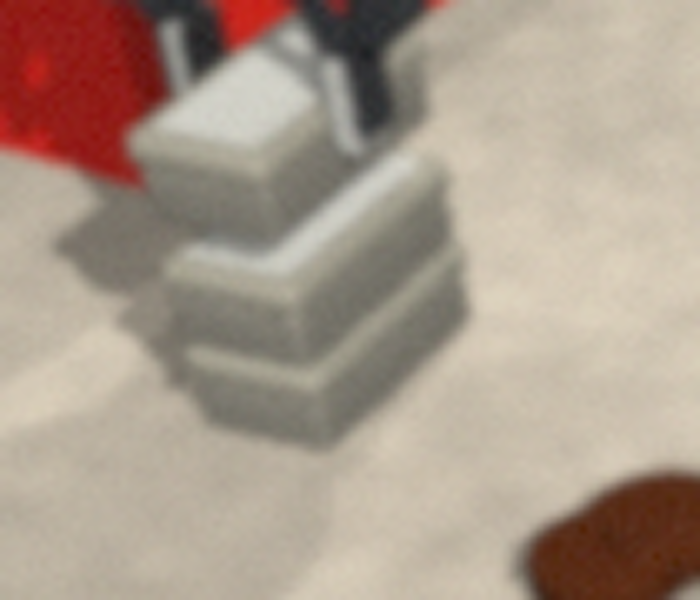

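The held tin is about 15 mm above the column with the column undisturbed. I'll check the alignment by projecting corners.

```bash
python3 -c "
from h import *
s=load('s7')
def cor(c,yaw,z,lx=47.5,ly=27.5):
    M=R.from_euler('z',yaw,degrees=True).as_matrix();return np.array(c+[0])/1000+M@[lx/1000,ly/1000,0]+[0,0,z]
T=telemetry.sense();print(T['tcp_pos'])
for n,c,z in(('base',[489.5,-316.5],.034),('top',[489.5,-316.5],.068),('held',[491.4,-315.6],.068+.0153+.034)):
    for l in((47.5,27.5),(47.5,-27.5),(-47.5,27.5)):
        p=proj(s,cor(c,8.87,z,*l))[0];print(n,l,((p-[110,170])/.15).round(0))
"
```

```text
[ 0.49062655 -0.31406706  0.05886095]
base (47.5, 27.5) [312. 368.]
base (47.5, -27.5) [176. 337.]
base (-47.5, 27.5) [469. 229.]
top (47.5, 27.5) [292. 283.]
top (47.5, -27.5) [155. 252.]
top (-47.5, 27.5) [453. 146.]
held (47.5, 27.5) [261. 157.]
held (47.5, -27.5) [121. 127.]
held (-47.5, 27.5) [427.  23.]
```

>>> {"api": "move_arm", "payload": {"commands": "0 0 2 0 0 0 -1; 0 0 4 0 0 0 -1; 0 0 6 0 0 0 -1; 0 0 6 0 0 0 -1; 0 0 6 0 0 0 -1"}}

```text
t: 11.18
tcp_pos: [0.4911, -0.3152, 0.0558]
tool_rot: [-0.076, 0.997, -0.0, 0.0]
force: [-0.7, 0.4, -2.3]
finger_gap: 0.631
gripper_force: 56.9
```

```bash
python3 -c "
from h import *
go([.4895,-.3155,.0447],8.7)"
```

```text
shift [ 1.6 -0.  11.1] turn [-0.02  0.02  0.05] q [-0.76  0.66  1.65  0.    0.82 -2.49] t 11.18 tcp [ 0.4911 -0.3152  0.0558] F [-0.7  0.4 -2.3] 56.891244649887085 0.631
```

>>> {"api": "move_arm", "payload": {"commands": "0.8 0 2 0 0 0 -1; 1.5 0 4 0 0 0 -1; 1.5 0 6 0 0 0 -1; 1.5 0 8 0 0 0 -1; 1.5 0 8 0 0 0 -1"}}

```text
t: 11.8
tcp_pos: [0.4894, -0.3152, 0.0473]
tool_rot: [-0.076, 0.997, 0.0, -0.0]
force: [0.8, -0.1, -1.4]
finger_gap: 0.629
gripper_force: 56.9
```

>>> {"api": "move_arm", "payload": {"commands": "0 0 0.5 0 0 0 -1; 0 0 1 0 0 0 -1; 0 0 1.5 0 0 0 -1; 0 0 2 0 0 0 -1; 0 0 2 0 0 0 -1"}}

```text
t: 12.42
tcp_pos: [0.4895, -0.3153, 0.0455]
tool_rot: [-0.076, 0.997, 0.0, -0.0]
force: [0.0, 0.3, -1.6]
finger_gap: 0.632
gripper_force: 56.9
```

```bash
python3 -c "
from h import *
go([.4895,-.3155,.0447],8.7)"
```

```text
shift [-0.  -0.2  0.8] turn [ 0.   -0.01  0.06] q [-0.76  0.68  1.66 -0.    0.8  -2.49] t 12.43 tcp [ 0.4895 -0.3153  0.0455] F [ 0.   0.3 -1.6] 56.89067780971527 0.632
```

>>> {"api": "move_arm", "payload": {"commands": "0 0 0.4 0 0 0 -1; 0 0 0.8 0 0 0 -1; 0 0 1.2 0 0 0 -1; 0 0 1.2 0 0 0 -1; 0 0 1.2 0 0 0 -1"}}

```text
t: 13.05
tcp_pos: [0.4895, -0.3154, 0.0447]
tool_rot: [-0.076, 0.997, -0.0, 0.0]
force: [-0.8, 1.5, 3.2]
finger_gap: 0.629
gripper_force: 57.5
```

>>> {"api": "move_arm", "payload": {"commands": "0 0 0.3 0 0 0 -1; 0 0 0.6 0 0 0 -1; 0 0 0.6 0 0 0 -1; 0 0 0.6 0 0 0 -1; 0 0 0.6 0 0 0 -1"}}

```text
t: 13.68
tcp_pos: [0.4895, -0.3154, 0.0447]
tool_rot: [-0.076, 0.997, -0.0, 0.0]
force: [-1.4, 2.5, 7.8]
finger_gap: 0.629
gripper_force: 58.1
```

Seated at the expected height. Releasing gently.

>>> {"api": "move_arm", "payload": {"commands": "0 0 -0.3 0 0 0 -1; 0 0 -0.3 0 0 0 -1; 0 0 -0.3 0 0 0 0.7; 0 0 -0.3 0 0 0 1; 0 0 -0.3 0 0 0 1", "grip_force": 20}}

```text
t: 14.3
tcp_pos: [0.4895, -0.3154, 0.0437]
tool_rot: [-0.076, 0.997, 0.0, -0.0]
force: [-0.2, -0.4, 0.8]
finger_gap: 1.001
gripper_force: 0.0
```

>>> {"api": "move_arm", "payload": {"commands": "0 0 0 0 0 0 1; 0 0 0 0 0 0 1; 0 0 -10 0 0 0 1; 0 0 -30 0 0 0 1; 0 0 -50 0 0 0 1"}}

```text
t: 14.92
tcp_pos: [0.4896, -0.3154, 0.0951]
tool_rot: [-0.076, 0.997, -0.0, 0.0]
force: [-0.0, -0.8, 0.0]
finger_gap: 1.0
gripper_force: 0.0
```

>>> {"api": "move_arm", "payload": {"commands": "-20 0 -30 0 0 0 1; -50 0 -60 0 0 0 1; -90 0 -90 0 0 0 1; -110 0 -90 0 0 0 1; -110 0 -90 0 0 0 1"}}

```text
t: 15.55
tcp_pos: [0.5993, -0.2982, 0.1849]
tool_rot: [-0.077, 0.997, -0.001, 0.001]
force: [-1.1, 0.5, -1.3]
finger_gap: 0.998
gripper_force: 0.0
```

```bash
python3 -c "
from h import *
go([.4895,-.3155,.2],8.7)
s=snap('wrist','w8');print(proj(s,[.4895,-.3165,.102]))
b=snap('scene','s8')['image'][170:260,110:215]
tin(s,(220,0,420,240),.102,(160,170,180,190,200))
o=np.zeros((600,800,3),np.uint8);o[:300,:400]=cv2.resize(s['image'],(400,300));o[:340,402:799]=cv2.resize(b,(397,340),interpolation=2);cv2.imwrite('pics/c8.png',o[:345,:,::-1])"
```

```text
shift [111.1  -0.2 -15.2] turn [-0.07  0.06  0.16] q [-0.63  0.6   1.33 -0.    1.21 -2.35] t 15.55 tcp [ 0.5993 -0.2982  0.1849] F [-1.1  0.5 -1.3] 0.0 0.998
[[314.83438314  47.29277033]]
160 [ 496.2 -315.1] [66.2 41. ] 8.63
170 [ 496.1 -315.2] [65.9 40.6] 8.69
180 [ 495.3 -311.8] [65.5 17.2] 8.56
```

View pics/c8.png

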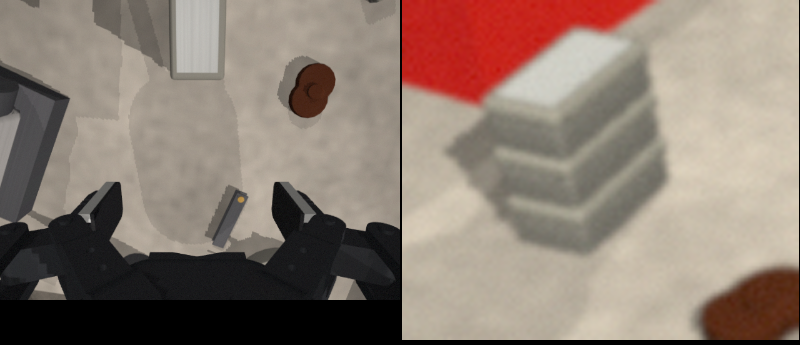

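The tin sits flush on the column: edges line up in both views, and the panel centre line is within 0.5 mm of the column's. Now locating the counter from the pixels already read.

```bash
python3 -c "
from h import *
s=load('top0');b=load('scene0')
f=lambda u,v:(180+u/4-.4,235+v/4-.4); g=lambda u,v:(360+u/3.62,250+v/3.62)
P=lambda n,p,z:print(n,(onz(s,p,z)*1000).round(0).tolist())
P('plate',[f(60,68),f(319,76),f(312,283),f(50,278)],.006)
P('house',[f(65,90),f(278,92),f(272,252),f(62,250)],.045)
P('post',[f(65,242)],.1);P('pivotdisc',[f(163,140)],.065);P('pins',[f(110,175),f(215,178)],.057)
print('scene post',(onz(b,[g(310,22)],.1)*1000).round(0), 'disc',(onz(b,[g(185,128)],.065)*1000).round(0))
go([.5,.33,.19],0)
"
```

```text
plate [[516.0, 372.0, 6.0], [512.0, 223.0, 6.0], [395.0, 224.0, 6.0], [396.0, 373.0, 6.0]]
house [[498.0, 358.0, 45.0], [498.0, 240.0, 45.0], [411.0, 241.0, 45.0], [410.0, 356.0, 45.0]]
post [[413.0, 340.0, 100.0]]
pivotdisc [[469.0, 298.0, 65.0]]
pins [[451.0, 328.0, 57.0], [450.0, 271.0, 57.0]]
scene post [[413. 340. 100.]] disc [[482. 304.  65.]]
shift [ 1.000e-01  6.356e+02 -5.600e+00] turn [ 0.06 -0.11  8.77] q [-0.63  0.6   1.33 -0.    1.21 -2.35] t 15.65 tcp [ 0.597  -0.2981  0.1836] F [0.1 0.3 0. ] 0.0 1.005
```

Counter centre is about (454,299) with yaw about 0, and the pivot is at (469.5,299). The post was measured at (413,340) in both views, and the model predicts (412,338.5). Flying there.

>>> {"api": "move_arm", "payload": {"commands": "3 25 0 0 0 0 0; 10 80 0 0 0 0 0; 17 135 0 0 0 0 0; 24 190 0 0 0 0 0; 31 245 0 0 0 0 0"}}

```text
t: 16.27
tcp_pos: [0.528, -0.0601, 0.1837]
tool_rot: [-0.075, 0.997, 0.0, -0.001]
force: [0.9, 0.2, -0.0]
finger_gap: 0.498
gripper_force: 0.0
```

>>> {"api": "move_arm", "payload": {"commands": "7 55 0 0 0 0 0; 14 110 0 0 0 0 0; 21 165 0 0 0 0 0; 28 220 0 0 0 0 0; 35 265 0 0 0 0 0"}}

```text
t: 16.9
tcp_pos: [0.4533, 0.1962, 0.1838]
tool_rot: [-0.076, 0.997, -0.0, -0.001]
force: [-0.0, -0.2, -0.1]
finger_gap: 0.499
gripper_force: 0.0
```

>>> {"api": "move_arm", "payload": {"commands": "5 45 0 0 0 2 0; 10 90 0 0 0 5 0; 18 130 0 0 0 8.8 0; 18 148 0 0 0 8.8 0; 18 148 0 0 0 8.8 0"}}

```text
t: 17.52
tcp_pos: [0.4148, 0.3387, 0.1838]
tool_rot: [-0.001, 1.0, -0.0, -0.0]
force: [0.6, -0.9, 0.8]
finger_gap: 0.5
gripper_force: 0.0
```

```bash
python3 -c "
from h import *
go([.4125,.3395,.034],0)
s=snap('wrist','w9');print(s['pose'].round(3))
P=np.array([[.4125,.3395,.1],[.4125,.3395,.057],[.4695,.299,.062],[.451,.328,.057],[.412,.357,.045]]);print(proj(s,P).round(0))
g=cv2.cvtColor(s['image'],cv2.COLOR_RGB2GRAY)
c=proj(s,P[0])[0].astype(int)
print(cv2.resize(g[max(c[1]-66,0):c[1]+66,c[0]-66:c[0]+66],(33,33),interpolation=3))
" | cut -c1-200
```

```text
shift [  2.3   0.9 149.8] turn [-0.05 -0.01  0.07] q [ 0.48  0.42  1.67 -0.    1.05 -1.1 ] t 17.52 tcp [0.4148 0.3387 0.1838] F [ 0.6 -0.9  0.8] 0.0 0.5
[[-0.001  0.966  0.257  0.349]
 [ 1.     0.001 -0.001  0.338]
 [-0.001  0.257 -0.966  0.362]
 [ 0.     0.     0.     1.   ]]
[[318. 223.]
 [318. 210.]
 [267. 281.]
 [303. 257.]
 [340. 206.]]
[[172 173 175 ... 183 197 178]
 [173 174 176 ... 180 187 168]
 [175 175 178 ... 180 172 143]
 ...
 [167 201 235 ... 151 135 150]
 [ 22 111 234 ...  60  27  89]
 [ 20  94 236 ...  45  22  64]]
```

```bash
python3 -c "
from h import *
import sys;np.set_printoptions(threshold=sys.maxsize,linewidth=250)
s=load('w9');g=cv2.cvtColor(s['image'],cv2.COLOR_RGB2GRAY)
print(g[185:290:4,250:370:4])
for t in (195,205,215,225):
    n,l,st,c=cv2.connectedComponentsWithStats((g>t).astype(np.uint8))
    for i in range(1,n):
        if st[i,4]>60 and 230<c[i][0]<400 and 150<c[i][1]<330: print(t,st[i],c[i].round(1),(onz(s,[c[i]],.1)*1000).round(0))
"
```

```text
[[ 79  81  76  67  68  72  70  70  69  69  68  69  67  71  69  97 100  99  99  97  98  99  69 193 221 166 100 179 179 180]
 [ 82  80  80  72  71  70  71  71  70  71  69  70  72  71  72  68  69  86 102 100 101  99 100 171 220 123  98 177 181 179]
 [ 85 170 160 129 127  71 126 117 108 106  76  95  92  86  76  70  71  69  70  70  76 100 100 101 100 101  99 175 177 180]
 [ 20  64  61  70  82  37 111 116 127 128  91 146 146 146  93  20  74  73  77  72  70  76  96  97  95  98  95 177 178 179]
 [115 119 115  90  91  86  88  90  81  80  81  81  80  81  79  78  92  97  91  77  77  76  95 100  99  97 101 179 180 181]
 [162 163 161 154 133 132 133 136 132 104 105 105 103 102 103  89  95  97 109 123 123 121 133 100 101 102 104 180 184 184]
 [186 188 189 177 170 170 171 170 114 112 117 112 112 114 125  92  95  95 111 154 157 155 164 104  98  99  98 185 186 183]
 [189 189 187 188 168 169 169 129 118 116 115 115 115 108 153  93 201 213 166 156 168 169 171 102  97  96 104 183 184 184]
 [189 189 185 187 169 169 144 133 116 115 114 113 112 196 205 199 214 217 222 193 166 165 172 101  99 100 106 185 18
[... 2185 characters left out ...]
79 136  96  96 101 172 179 179 181]]
195 [371 142  11  21 127] [377.6 151.3] [[365. 378. 100.]]
195 [ 250  213   77   81 1790] [285.6 253.9] [[434. 317. 100.]]
195 [297 251  10   9  67] [301.9 254.8] [[435. 328. 100.]]
195 [340 250  14   8 104] [346.8 253.5] [[434. 359. 100.]]
205 [309 213  18  18 239] [317.9 221.5] [[412. 339. 100.]]
205 [ 251  214   61   80 1475] [280.  259.7] [[439. 313. 100.]]
205 [341 251  13   7  87] [346.7 254. ] [[434. 359. 100.]]
215 [311 214  16  16 181] [319.  222.1] [[412. 340. 100.]]
215 [ 251  217   60   76 1301] [278.3 261.9] [[440. 312. 100.]]
225 [271 254  12  15  88] [277.  260.7] [[439. 311. 100.]]
225 [251 263  32  30 660] [267.6 276.9] [[451. 304. 100.]]
```

The post top is at (412,339.5), as predicted. Descending around it.

>>> {"api": "move_arm", "payload": {"commands": "2.5 1 30 0 0 0 0; 2.5 1 65 0 0 0 0; 2.5 1 100 0 0 0 0; 2.5 1 130 0 0 0 0; 2.5 1 130 0 0 0 0"}}

```text
t: 18.2
tcp_pos: [0.4115, 0.3374, 0.0522]
tool_rot: [0.001, 1.0, -0.002, -0.003]
force: [-0.1, -0.2, -0.0]
finger_gap: 0.501
gripper_force: 0.0
```

>>> {"api": "move_arm", "payload": {"commands": "0 0 6 0 0 0 0; 0 0 12 0 0 0 0; 0 0 18 0 0 0 0; 0 0 18 0 0 0 0; 0 0 18 0 0 0 0"}}

```text
t: 18.82
tcp_pos: [0.4126, 0.3401, 0.0362]
tool_rot: [0.0, 1.0, 0.0, 0.0]
force: [-0.2, -1.3, 0.4]
finger_gap: 0.5
gripper_force: 0.0
```

```bash
python3 -c "
from h import *
go([.4125,.3395,.036],0)
for a in (0,.3,.6,.9,1.2):
    p=np.array([469.5-70*np.cos(.6-a),299+70*np.sin(.6-a)])-[411.7,338.5];print(a,'tool x',-p[0].round(1),'tool y',p[1].round(1))
s=snap('scene','s9');w=snap('wrist','w10')
for n,f in(('s',s),('w',w)): print(n,proj(f,[.4123,.3395,.1]).round(1))
"
```

```text
shift [ 0.1 -0.6  0.2] turn [ 0.01  0.02 -0.03] q [ 0.48  0.65  1.79 -0.    0.7  -1.09] t 18.82 tcp [0.4126 0.3401 0.0362] F [-0.2 -1.3  0.4] 0.0 0.5
0 tool x -0.0 tool y 0.0
0.3 tool x 9.1 tool y -18.8
0.6 tool x 12.2 tool y -39.5
0.9 tool x 9.1 tool y -60.2
1.2 tool x -0.0 tool y -79.0
s [[445.4 255.6]]
w [[316.5 338.5]]
```

>>> {"api": "move_arm", "payload": {"commands": "0 -8 0 0 0 0 0; 0 -14 0 0 0 0 0; 5 -23 0 0 0 0 0; 9 -33 0 0 0 0 0; 11.4 -43 0 0 0 0 0"}}

```text
t: 19.55
tcp_pos: [0.3989, 0.2967, 0.0359]
tool_rot: [0.001, 1.0, 0.0, -0.002]
force: [-2.6, 4.9, -0.6]
finger_gap: 0.496
gripper_force: 2.2
```

>>> {"api": "move_arm", "payload": {"commands": "0.8 -10 0 0 0 0 0; 0 -21 0 0 0 0 0; -2.3 -31 0 0 0 0 0; -6 -41 0 0 0 0 0; -6 -41 0 0 0 0 0"}}

```text
t: 20.18
tcp_pos: [0.4055, 0.2555, 0.0359]
tool_rot: [0.001, 1.0, 0.0, -0.001]
force: [-3.5, 3.8, -0.9]
finger_gap: 0.504
gripper_force: 2.1
```

```bash
python3 -c "
from h import *
go([.4125,.3395-.093,.036],0)
w=snap('wrist','w11');g=cv2.cvtColor(w['image'],cv2.COLOR_RGB2GRAY)
for a in (0,1.05,1.2): print(a,proj(w,[.4695-.07*np.cos(.6-a),.299+.07*np.sin(.6-a),.1]).round(0))
for t in (190,205,215):
    n,l,st,c=cv2.connectedComponentsWithStats((g>t).astype(np.uint8))
    for i in range(1,n):
        if st[i,4]>100 and st[i,4]<9000 and 200<c[i][0]<450 and 200<c[i][1]<420: print(t,st[i],c[i].round(1),(onz(w,[c[i]],.1)*1000).round(0))
"
```

```text
shift [-7.1 -9.  -0.2] turn [ 0.   -0.17 -0.15] q [ 0.33  0.61  1.92  0.    0.61 -1.24] t 20.18 tcp [0.4055 0.2555 0.0359] F [-3.5  3.8 -0.9] 2.1018391102552414 0.504
0 [[574. 355.]]
1.05 [[360. 342.]]
1.2 [[331. 357.]]
190 [401 189  20  25 170] [409.6 200.2] [[361. 282. 100.]]
190 [347 264  25   6 125] [359.4 266.2] [[381. 268. 100.]]
190 [ 294  292   65  118 3741] [320.1 353.2] [[410. 256. 100.]]
190 [369 349  20  45 197] [377.4 366.1] [[415. 275. 100.]]
190 [242 373  13  30 277] [248.9 389.7] [[424. 233. 100.]]
205 [240 190  27  25 366] [252.2 202.3] [[361. 236. 100.]]
205 [370 350  16  38 156] [377.  364.4] [[415. 274. 100.]]
205 [341 368  18  15 217] [349.7 375.1] [[418. 266. 100.]]
215 [371 350  14  34 129] [376.8 363.3] [[414. 274. 100.]]
215 [341 368  18  15 209] [349.8 375.1] [[418. 266. 100.]]
```

>>> {"api": "move_arm", "payload": {"commands": "-2.5 -4.5 0 0 0 0 0; -5 -9 0 0 0 0 0; -6 -10.5 0 0 0 0 0; -6 -10.5 0 0 0 0 0; -6 -10.5 0 0 0 0 0"}}

```text
t: 20.85
tcp_pos: [0.4108, 0.2462, 0.0358]
tool_rot: [0.001, 1.0, 0.0, -0.002]
force: [-4.9, 5.9, -0.8]
finger_gap: 0.497
gripper_force: 3.5
```

>>> {"api": "move_arm", "payload": {"commands": "-1 -1.5 0 0 0 0 0; -1 -1.5 0 0 0 0 0; -1 -1.5 0 0 0 0 0; -1 -1.5 0 0 0 0 0; -1 -1.5 0 0 0 0 0"}}

```text
t: 21.48
tcp_pos: [0.4109, 0.2459, 0.0358]
tool_rot: [0.001, 1.0, 0.001, -0.002]
force: [-7.3, 12.6, 0.3]
finger_gap: 0.502
gripper_force: 6.4
```

The force rose with no further motion, so the lever is on its stop. One small nudge to confirm, then straight up to let go.

>>> {"api": "move_arm", "payload": {"commands": "-1 -1.5 0 0 0 0 0; -1 -1.5 0 0 0 0 0; -1 -1.5 0 0 0 0 0; -1 -1.5 0 0 0 0 0; -1 -1.5 0 0 0 0 0"}}

```text
t: 22.1
tcp_pos: [0.411, 0.2454, 0.0358]
tool_rot: [0.002, 1.0, 0.002, -0.003]
force: [-8.7, 19.0, 0.4]
finger_gap: 0.501
gripper_force: 9.3
```

>>> {"api": "move_arm", "payload": {"commands": "2 3 -15 0 0 0 0; 2 3 -50 0 0 0 0; 2 3 -95 0 0 0 0; 2 3 -140 0 0 0 0; 2 3 -170 0 0 0 0"}}

```text
t: 22.72
tcp_pos: [0.4139, 0.2454, 0.2083]
tool_rot: [0.0, 1.0, 0.0, 0.002]
force: [0.7, -0.2, 0.1]
finger_gap: 0.497
gripper_force: 0.0
```

>>> {"api": "move_arm", "payload": {"commands": "0 -30 0 0 0 0 0; 0 -70 0 0 0 0 0; 0 -90 0 0 0 0 0; 0 -90 0 0 0 0 0; 0 -90 0 0 0 0 0"}}

```text
t: 23.35
tcp_pos: [0.4131, 0.1557, 0.2061]
tool_rot: [0.001, 1.0, 0.0, 0.0]
force: [0.5, -0.4, 1.0]
finger_gap: 0.499
gripper_force: 0.0
```

```bash
python3 -c "
from h import *
go([.4125,.2,.2],0)
a=load('scene0');b=snap('scene','s12')
d=cv2.absdiff(a['image'],b['image']).max(2)
print('scene lever area diff',(d[245:345,355:470]>40).sum())
n,l,st,c=cv2.connectedComponentsWithStats((d>45).astype(np.uint8))
print([(st[i].tolist()) for i in range(1,n) if st[i,4]>40])
tin(b,(120,150,200,240),.102,(190,200,210))
t=snap('top','t12');d=cv2.absdiff(load('top0')['image'],t['image']).max(2)
n,l,st,c=cv2.connectedComponentsWithStats((d>45).astype(np.uint8))
print([(st[i].tolist()) for i in range(1,n) if st[i,4]>30])
tin(t,(470,220,540,300),.102,(115,125,135))
g=cv2.cvtColor(t['image'],cv2.COLOR_RGB2GRAY);g0=cv2.cvtColor(load('top0')['image'],cv2.COLOR_RGB2GRAY)
print('post',g[291:301,190:204:2],g0[291:301,190:204:2])
"
```

```text
shift [ 0.7 44.3  6.1] turn [ 0.01  0.03 -0.06] q [ 0.11  0.27  1.86  0.    1.01 -1.46] t 23.35 tcp [0.4131 0.1557 0.2061] F [ 0.5 -0.4  1. ] 0.0 0.499
scene lever area diff 0
[[323, 0, 81, 39, 1185], [414, 0, 35, 53, 853], [499, 0, 15, 22, 159], [620, 0, 20, 18, 199], [342, 17, 35, 10, 211], [340, 19, 14, 31, 149], [462, 28, 36, 83, 1122], [360, 37, 8, 8, 43], [324, 56, 61, 110, 2811], [401, 60, 57, 47, 1238], [355, 78, 7, 12, 42], [598, 78, 42, 85, 1462], [386, 87, 11, 11, 58], [188, 90, 94, 118, 3199], [234, 99, 44, 24, 250], [382, 119, 12, 28, 213], [393, 125, 17, 48, 343], [258, 127, 39, 17, 201], [368, 151, 4, 19, 56], [405, 168, 87, 50, 847], [122, 177, 54, 38, 814], [212, 277, 45, 43, 599], [225, 277, 27, 27, 506]]
190 [ 513.7 -189. ] [144.3  44.5] 42.11
200 [ 493.6 -315. ] [69.3 32.9] 9.15
[[335, 192, 52, 42, 498], [185, 240, 134, 240, 15298], [511, 240, 14, 38, 194], [493, 244, 11, 39, 124], [200, 257, 27, 38, 468], [215, 259, 33, 39, 756], [239, 369, 29, 16, 321], [293, 368, 3, 17, 36], [222, 372, 14, 16, 110], [571, 396, 45, 84, 2096], [0, 402, 7, 11, 57], [0, 415, 8, 30, 210], [20, 419, 34, 34, 770]]
115 [ 492.  -301.9] [150.7 174. ] 87.89
125 [ 465.9 -269.5] [ 88.  119.3] 88.0
135 [ 491.1 -315.7] [80.5 40.1] 8.85
post [[126  84  80  75  75  75  75]
 [126  93  79  75  75  75  76]
 [124  90  79  75  75  75  75]
 [122  93  79  75  76  75  75]
 [122  86  78  75  76  75  75]
 [122  80  78  75  75  75  75]
 [120  84  78  75  76  75  75]
 [121  79  77  75  75  76  76]
 [122  81  77  75  75  75  75]
 [123  79  76  76  76  76  75]] [[117  78  82 106 105 108 146]
 [117  87  95 120  90 120 139]
 [116  86 127 140 110  59  75]
 [114  95 147 142 124  55  58]
 [114  90 145 143 129  53  55]
 [113  82 143 140 126  52  53]
 [113  77 127 139 103  52  52]
 [113  70  72  96  54  54  52]
 [113  72  85  76  60  57  58]
 [115  69 121 125  51  60  60]]
```

The scene image around the counter matches the start exactly, so the lever is home. From the top camera the stack's top tin is at (491.1,-315.7), yaw 8.9°, against (491.2,-316.1) for the column before. Handing in.

```bash
python3 -c "
from h import *
print(ticket.sign_off())"
```

```text
the job is handed in; nothing more can be done
None
```

The kit tin is stacked on the column, lined up to about 1 mm and released; after that the lever was swung to its stop and sprang home, and the job was handed in at about 23 s. The fingertips sat about 28 mm higher than the reported TCP, so the first grasp closed just above the tin and I corrected the height from the images.

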